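# Push the pod caddy home between the jars

### The job

Push the white coffee-pod caddy across the counter, through the narrow gap between the two fixed jars, until it is fully home: squarely against the wooden stop rail behind them. Only push it with the fingers: it must stay flat on the counter and never be lifted or tipped. Leave the mug, shaker, bowl and spoon where they are.

Things in the scene. Friction and masses are not known exactly. Their poses are not given: they have to be found in the camera images.
- station: Two jars fixed to the counter and a stop rail. Origin on the counter midway between the jars; +x is the way the caddy is pushed through the gap, y from jar to jar, z up. Round white ceramic jars with flat wooden lids, 90 mm across, 56 mm high, axes at y = +92.5 and -92.5 mm, so the gap is 95 mm wide. The counter runs flat and bare through the gap to the rail.
- rail_face (a point): Middle, at counter level, of the rail face that the caddy meets, 135 mm beyond the station's origin along its +x, axes parallel to the station's. The wooden rail is fixed, 130 mm long in y, 18 mm thick, 30 mm high.
- caddy: Loose white open tray with four metal coffee pods fixed in it: 100 mm along its x, 88 mm along its y, walls 40 mm high, 5 mm thick; 0.2 to 0.45 kg, slides under a few newtons. Origin: centre of its underside, z up. Starts 175 to 230 mm before the gap, up to 50 mm off its centre line, x within 0.4 rad of the station's x. Home: centre at x = +85 mm, y = 0 of the station, short wall flush on the rail.
- mug: Bystander: loose white mug, 80 mm across, 90 mm high, with a handle; origin at the centre of its underside. Stands beyond the stop rail.
- shaker: Bystander: loose glass shaker with a steel cap, 44 mm across, 90 mm high; origin at the centre of its underside. Stands beyond the stop rail.
- bowl: Bystander: loose blue bowl, 100 mm across, 45 mm high; origin at the centre of its underside. Stands to the left, behind the caddy.
- spoon: Bystander: loose steel spoon, 150 mm long, lying flat on the side of the work far from the robot; origin on its underside, near mid-length.
Not all that is in view belongs to the job. Of the things that look like the caddy, the middle-sized one is meant.

How it is judged:
By the outcome, as a careful person would: the job done as asked, in the order asked, and still so for the second after the job is handed in, with the robot touching nothing.
It also fails if it takes over 64 s, if anything falls off the work surface, if the arm or the gripper's body presses on something with over 40 N, if the wrist force passes 120 N, or if a joint passes its speed limit or range.

### The arm

A 6-joint arm with a two-finger parallel gripper is mounted at the origin on the work surface. World frame = base frame: x ahead of the robot, y to its left, z up, the work surface at z = 0. Lengths are in m, angles in rad, forces in N, time in s.
With the tool pointing down it reaches from about 0.225 to 0.875 m from the base axis. Payload 3.4 kg.
Tool frame: the origin (TCP) lies at the very end of the fingers, on their centre line; the grasp point (between the pads) lies 19 mm behind it; z points along the fingers, y is the direction in which the jaws open and shut (so a half turn about z gives the same grasp; the last joint's range is limited). The gripper opens to 85 mm and grips with 20 to 120 N. Pads are 22 mm wide; open, the fingers measure 114 mm over their backs; the gripper's body (76 mm by 85 mm) begins 54 mm behind the grasp point. The pads swing forward as they close: fully open they stand 13 mm farther back than shut.
Start: joints at [-1.294, 0.276, 1.505, -0, 1.361, -0.121], TCP at [0.223, -0.53, 0.231] pointing down, gripper open.
Joint ranges: [-2.89, 2.89], [-0.75, 2.08], [0.22, 2.7], [-1.18, 4.32], [0.11, 2.71], [-2.7, 2.7]. Speed limits (rad/s): [2.57, 2.57, 3.14, 3.14, 3.14, 3.14].

### API

Orientations are given as a unit quaternion [w, x, y, z].
In Python, from rig import get_state, get_image, calibration, sign_off gives the robot as it stands. The module is installed in compiled form; this text tells all that it offers.
- The arm moves only by the tool drive_tool, never from a script. Its argument "targets" is one flat list of numbers, 7 for each row, row after row: the turn, a rotation vector about the tool's x, y, z in degrees, then the shift along the tool's x, y, z in mm, then the opening, from 0 (shut) to 1 (fully open). In form: [wx, wy, wz, tx, ty, tz, fingers, wx, wy, wz, tx, ty, tz, fingers, ...]. A call has 1 to 12 rows; each row shifts and turns the commanded pose from where the row before left it, along the tool's axes as they then stand; what a row does not reach is not made up. A row lasts 1/8 s, in which the tool goes at most 62.5 mm and 10.7 degrees, less where a joint would pass 70% of its speed; a pose out of reach is approached as far as the arm can. A call is refused whole if a number of a shift passes 62.5 or a number of a turn 10.7, either way. A call with a gripper value outside its range is refused whole. The fingers move at their own pace and stop on an object; "grip_force" is the grip in N (left out, the last holds). Time passes only in rows, so rows that do not move let the fingers close. It gives the time, the measured TCP pose, the force and the opening at its end, in the units of the state.
- get_state(): the state, without advancing time (a new reading comes with each control period).
- get_image(name): name is "scene" or "top" or "wrist"; returns the picture (400x640x3 uint8, red, green, blue); there is no depth.
- calibration(name): a dict with "mtx" (3x3 intrinsics, pixels), "world_to_cam" (4x4, takes a point from world to camera coordinates); the wrist camera has in their place "hand_eye" (4x4, takes a point from camera to tool coordinates, whose origin is the TCP and whose axes are the flange's). Camera axes: x right, y down, z forward; pixel columns grow to the right and rows downward; lengths in m; the calibration is good to about 2 mm. A picture is of the moment at which its call begins: read the wrist's pose just before it. calibration takes no time and is no camera call.
- sign_off(): hands the job in, once; it reports no verdict.
The state is a dict: "clock": time; "qpos": joint angles; "qd": joint speeds; "effort": joint torques, N m; "position": TCP position; "ee_rot": TCP orientation; "contact_force": force on the tool from outside, world axes, zero at the start; "moment": the same for the moment, N m; "width": finger opening in m.
Only numpy, scipy, OpenCV 4.12 (cv2) and the standard library are available. Lean on these libraries where they do the work, as an engineer would, in place of code of your own. Each camera call takes 0.05 s, during which the arm holds its last target.

## Working session

There is one attempt and no reset: what is moved stays moved. The work goes in short steps, Python scripts to look and compute and a tool call to move; the robot and the scene stay as the last step left them, time stands still between calls to the robot, and variables do not carry over. Pictures are saved under pics/ and viewed, and the job is handed in when it is done.

Besides the shell and the picture viewer there is one more tool, called after "Emit:" as name(argument=value, ...) on one line, values as JSON. drive_tool: Moves the arm, as the interface text tells. Its arguments: {"type":"object","properties":{"targets":{"type":"array"},"grip_force":{"type":"number"}},"required":["targets"]}

```bash
mkdir -p pics
python3 - <<'E'
from rig import *
import cv2
for n in("scene","top"):
    cv2.imwrite(f"pics/{n}0.png",get_image(n)[:,:,::-1])
    c=calibration(n);print(n,c)
print(calibration("wrist"));print(get_state())
E
```

```text
scene {'mtx': array([[405.3149898 ,   0.        , 325.98245536],
       [  0.        , 405.3149898 , 200.09256536],
       [  0.        ,   0.        ,   1.        ]]), 'world_to_cam': array([[ 0.89089211,  0.45409325,  0.01051497, -0.52695674],
       [ 0.37025646, -0.71261292, -0.59589679, -0.18706168],
       [-0.26309961,  0.53477298, -0.80299219,  1.52810411],
       [ 0.        ,  0.        ,  0.        ,  1.        ]])}
top {'mtx': array([[491.40185819,   0.        , 328.03960753],
       [  0.        , 491.40185819, 205.59440018],
       [  0.        ,   0.        ,   1.        ]]), 'world_to_cam': array([[-0.02361362, -0.99962971, -0.01352215,  0.0277869 ],
       [-0.98570486,  0.02553742, -0.16653459,  0.59184075],
       [ 0.16681824,  0.00939636, -0.98594289,  1.37881412],
       [ 0.        ,  0.        ,  0.        ,  1.        ]])}
{'mtx': array([[345.52473571,   0.        , 315.79200102],
       [  0.        , 345.52473571, 197.11284157],
       [  0.        ,   0.        ,   1.        ]]), 'hand_eye': array([[ 9.49305421e-04, -9.50061379e-01, -3.12061651e-01,
      
[... 245 characters left out ...]
00,
         1.00000000e+00]])}
{'clock': 0.1, 'qpos': array([-1.29399478e+00,  2.76563550e-01,  1.50602836e+00, -2.42826849e-05,
        1.36070759e+00, -1.20999198e-01]), 'qd': array([ 0.00015716, -0.00319036, -0.00263215, -0.00024128, -0.00045045,
       -0.00047673]), 'effort': array([ 1.21876757e-03, -4.17699158e+01, -2.46404010e+01, -2.55913856e-04,
        5.81654444e-03, -1.77243760e-05]), 'position': array([ 0.22260494, -0.5296393 ,  0.23049939]), 'ee_rot': array([-8.49909219e-04,  9.80283588e-01,  1.97593924e-01, -7.82515192e-05]), 'contact_force': array([-0.04730195, -0.04293971, -0.68404612]), 'moment': array([ 0.00851016, -0.06550849,  0.05155556]), 'width': 0.08565957359587885}
```

View pics/scene0.png

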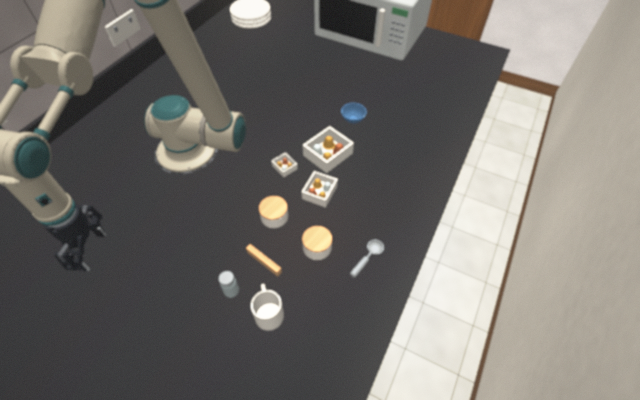

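View pics/top0.png

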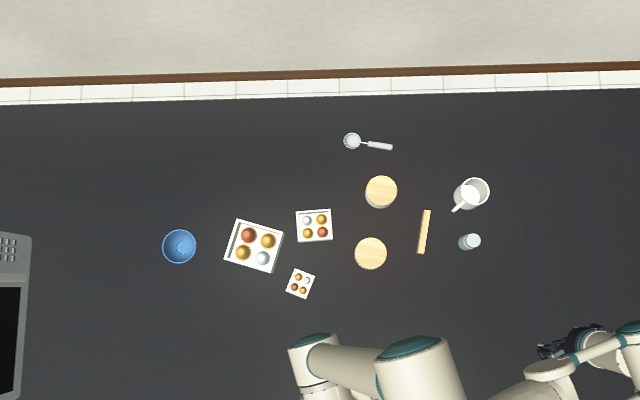

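The top view has three tray-like things: large at (253,246), middle-sized at (314,226), small at (300,284). The middle one fits the description, so I'll confirm it in an enlarged crop.

Run:
```python
import cv2
i=cv2.imread("pics/top0.png")
cv2.imwrite("pics/crop1.png",cv2.resize(i[165:310,220:450][:, :],None,fx=3.47,fy=3.47,interpolation=cv2.INTER_CUBIC))
cv2.imwrite("pics/crop2.png",cv2.resize(i[200:250,285:345],None,fx=12,fy=12,interpolation=cv2.INTER_CUBIC))
```

```text
(no output)
```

View pics/crop1.png

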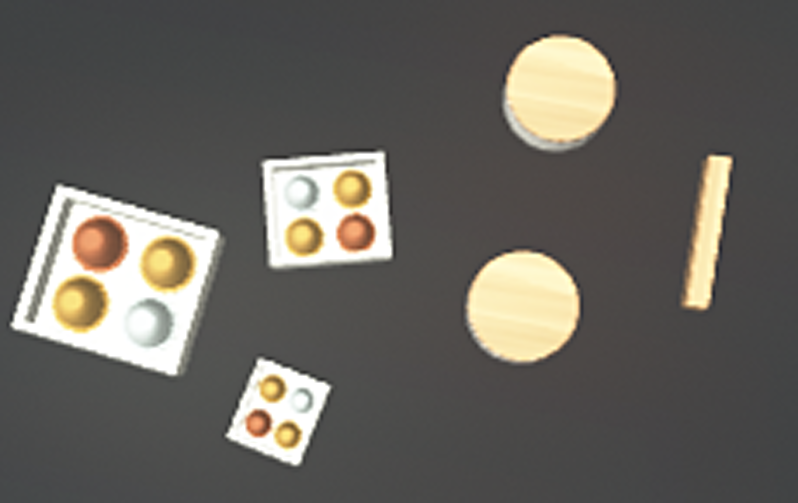

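View pics/crop2.png

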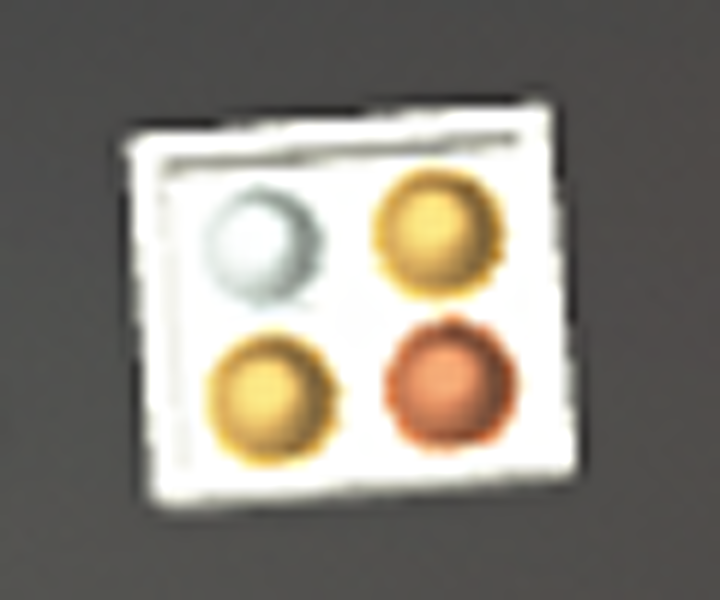

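```bash
cat > h.py <<'E'
import numpy as np, cv2
from rig import *
def p2w(name,uv,z,M=None):
    c=calibration(name);W=c["world_to_cam"] if M is None else M
    R,t=W[:3,:3],W[:3,3]
    uv=np.atleast_2d(np.array(uv,float)); d=np.c_[uv,np.ones(len(uv))]@np.linalg.inv(c["mtx"]).T@R
    o=-R.T@t
    return o+d*((z-o[2])/d[:,2])[:,None]
def w2p(name,P,M=None):
    c=calibration(name);W=c["world_to_cam"] if M is None else M
    q=np.atleast_2d(P)@W[:3,:3].T+W[:3,3]; q=q@c["mtx"].T
    return q[:,:2]/q[:,2:]
E
python3 - <<'E'
from h import *
np.set_printoptions(precision=4,suppress=True)
a=lambda L,s,o:(np.array(L)+.5)/s-.5+np.array(o)
l=p2w("top",a([(560,89),(523,306)],3.47,(220,165)),.056);print("jars",l,np.linalg.norm(l[0]-l[1]))
r=p2w("top",a([(709,156),(733,157),(708,309),(683,307)],3.47,(220,165)),.03);print("rail",r,r.mean(0))
k=p2w("top",a([(130,140),(550,100),(575,475),(155,500)],12,(285,200)),.04)
print("caddy",k,k.mean(0),[np.linalg.norm(k[i]-k[(i+1)%4]) for i in range(4)])
o=l.mean(0)[:2]; y=(l[0]-l[1])[:2];y/=np.linalg.norm(y);x=np.array([y[1],-y[0]])
rx=(r[[0,1]].mean(0)-r[[2,3]].mean(0))[:2]
print("O",o,"x",x,"yaw",np.arctan2(x[1],x[0]),"railyaw",np.arctan2(-rx[0],rx[1]))
S=lambda p:np.c_[(p[:,:2]-o)@x,(p[:,:2]-o)@y]
print("rail S",S(r),S(r).mean(0));print("caddy S",S(k),S(k).mean(0))
big=p2w("top",a([(58,184),(222,235),(182,375),(12,328)],3.47,(220,165)),.05)
sm=p2w("top",a([(260,358),(330,385),(297,466),(227,437)],3.47,(220,165)),.025)
print("big S",S(big));print("small S",S(sm))
s=get_state()
E
```

```text
jars [[ 0.6324 -0.1419  0.056 ]
 [ 0.4519 -0.1041  0.056 ]] 0.1843723618500377
rail [[ 0.5765 -0.268   0.03  ]
 [ 0.5751 -0.2882  0.03  ]
 [ 0.4475 -0.2599  0.03  ]
 [ 0.4496 -0.2392  0.03  ]] [ 0.5122 -0.2638  0.03  ]
caddy [[0.5798 0.1091 0.04  ]
 [0.5871 0.0066 0.04  ]
 [0.4953 0.0028 0.04  ]
 [0.4918 0.1042 0.04  ]] [0.5385 0.0557 0.04  ] [np.float64(0.10282372941354362), np.float64(0.09184746849689927), np.float64(0.10148789852500029), np.float64(0.08819129719098952)]
O [ 0.5422 -0.123 ] x [-0.2051 -0.9787] yaw -1.7773801403821847 railyaw -1.7912752164036163
rail S [[ 0.1349  0.0633]
 [ 0.1549  0.0661]
 [ 0.1534 -0.0646]
 [ 0.1327 -0.0667]] [ 0.144  -0.0005]
caddy S [[-0.2349 -0.0107]
 [-0.136   0.0174]
 [-0.1135 -0.0717]
 [-0.212  -0.0959]] [-0.1741 -0.0402]
big S [[-0.3988 -0.0616]
 [-0.2553 -0.0789]
 [-0.2649 -0.1979]
 [-0.4108 -0.1858]]
small S [[-0.2068 -0.1721]
 [-0.1451 -0.1834]
 [-0.1596 -0.2535]
 [-0.2212 -0.2409]]
```

```bash
cat >> h.py <<'E'
from scipy.spatial.transform import Rotation as Ro
O=np.array([.5422,-.1230]);YAW=-1.782
X=np.array([np.cos(YAW),np.sin(YAW)]);Y=np.array([-X[1],X[0]])
def toS(p):
    p=np.atleast_2d(p)[:,:2]-O; return np.c_[p@X,p@Y]*1000
def toW(sx,sy,z=0): return np.r_[O+X*sx/1000+Y*sy/1000,z]
def tool():
    s=get_state();R=Ro.from_quat(np.roll(s["ee_rot"],-1)).as_matrix();return s,s["position"],R
def plan(sx,sy,z,relyaw):
    """goal: TCP station mm, z mm, tool-x direction relative to station x (deg); prints rot (tool rotvec deg) then shift (mm) after rotation"""
    s,p,R=tool();a=YAW+np.radians(relyaw)
    G=np.c_[[np.cos(a),np.sin(a),0],[np.sin(a),-np.cos(a),0],[0,0,-1]]
    rv=Ro.from_matrix(R.T@G).as_rotvec(degrees=True)
    g=toW(sx,sy,z/1000)
    print("now S",toS(p)[0].round(1),"z",(p[2]*1000).round(1),"t",s["clock"],"F",s["contact_force"].round(2),"w",s["width"])
    print("rot",rv.round(2),"shift",(G.T@(g-p)*1000).round(1))
E
python3 -c "
from h import *
plan(-170,-125,130,90)"
```

```text
now S [ 464.6 -227.2] z 230.5 t 0.1 F [-0.05 -0.04 -0.68] w 0.08565957359587885
rot [-1.000e-01  2.000e-02  3.489e+01] shift [ 102.2 -634.6  100.5]
```

Emit:
drive_tool(targets=[0,0,9,0,0,0,0.55,0,0,9,0,0,0,0.55,0,0,9,0,0,0,0.55,0,0,8,0,0,0,0.55,0,0,0,5,-40,0,0.55,0,0,0,5,-50,0,0.55,0,0,0,10,-55,0,0.55,0,0,0,10,-55,0,0.55,0,0,0,10,-55,0,0.55,0,0,0,10,-55,0,0.55,0,0,0,10,-55,0,0.55,0,0,0,10,-55,0,0.55])

```text
clock: 1.6
position: [0.3802, -0.1327, 0.2312]
ee_rot: [0.0, 0.994, -0.107, 0.0]
contact_force: [1.6, -0.2, -0.6]
width: 0.0472
```

```bash
python3 -c "
from h import *
plan(-170,-125,130,90)"
```

```text
now S [  43.4 -156.4] z 231.2 t 1.6 F [ 1.61 -0.24 -0.65] w 0.047210101720829206
rot [ 0.01 -0.02 -0.13] shift [  31.4 -213.4  101.2]
```

Emit:
drive_tool(targets=[0,0,0,8,-53,0,0.55,0,0,0,8,-53,0,0.55,0,0,0,8,-53,0,0.55,0,0,0,7,-54,30,0.55,0,0,0,0,0,30,0.55,0,0,0,0,0,0,0.55])

```text
clock: 2.35
position: [0.4531, 0.0678, 0.1691]
ee_rot: [0.0, 0.994, -0.105, -0.003]
contact_force: [-0.3, -0.8, -0.9]
width: 0.0472
```

Run:
```python
from h import *
plan(-170,-125,8,90)
s,p,R=tool();i=get_image("wrist")[:,:,::-1];cv2.imwrite("pics/w1.png",i)
np.savez("pics/w1.npz",p=p,R=R)
cv2.imwrite("pics/t1.png",get_image("top")[150:330,200:450,::-1].repeat(3,0).repeat(3,1))
```

```text
now S [-167.9 -127.1] z 169.1 t 2.35 F [-0.33 -0.77 -0.85] w 0.047215017767108666
rot [ 0.09  0.36 -0.01] shift [  2.1  -2.1 161.1]
```

View pics/w1.png

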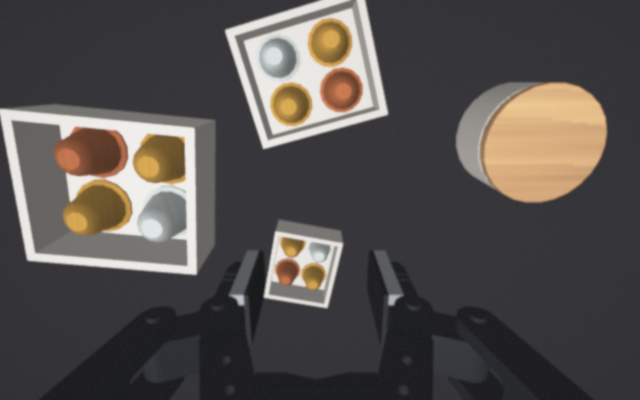

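View pics/t1.png

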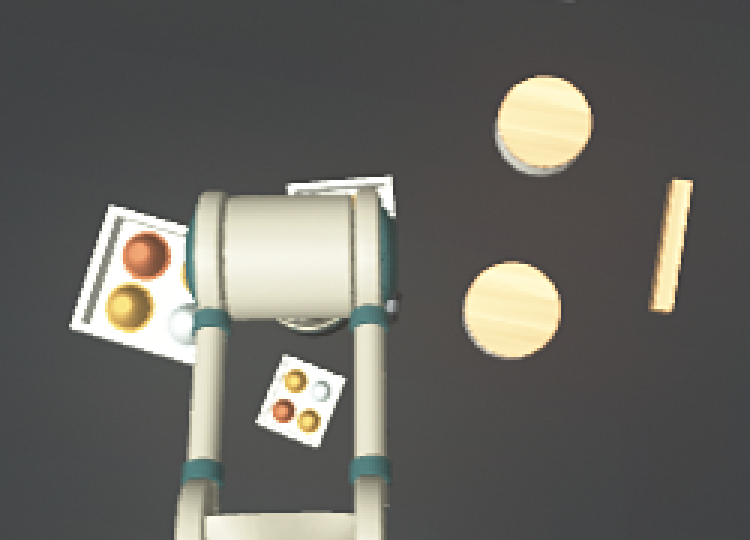

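The wrist view shows the middle caddy at (305,70), the large tray at left, the small one at (303,270) between the fingers, and the jar at (540,140). I'll cross-check the positions.

```bash
cat >> h.py <<'E'
def wM(p,R):
    H=calibration("wrist")["hand_eye"];T=np.eye(4);T[:3,:3]=R;T[:3,3]=p
    return np.linalg.inv(T@H)
E
python3 - <<'E'
from h import *
np.set_printoptions(precision=1,suppress=True)
d=np.load("pics/w1.npz");M=wM(d["p"],d["R"])
f=lambda uv,z:toS(p2w("wrist",uv,z,M))
print("caddy rear/left corners",f([(228,32),(387,113),(264,148)],.04))
print("small front rim",f([(327,307),(265,297)],.025), "base",f([(278,220),(342,235)],.0))
print("big",f([(195,128),(195,272),(30,258)],.055)); print("big base",f([(215,120)],0.0))
print("jar lid",f([(544,142)],.056))
for b,h in((0.055,.0),):pass
E
```

```text
caddy rear/left corners [[-228.8  -13.7]
 [-111.6  -70. ]
 [-207.   -97. ]]
small front rim [[-155.  -256.4]
 [-215.1 -244.9]] base [[-202.7 -174.8]
 [-140.1 -190.8]]
big [[-254.7  -79.5]
 [-267.9 -199.5]
 [-403.3 -186.3]]
big base [[-255.1  -79.5]]
jar lid [[  3.  -89.5]]
```

Emit:
drive_tool(targets=[0,0,0,1,-2,40,0.55,0,0,0,1,-2,40,0.55,0,0,0,0,0,40,0.55,0,0,0,0,0,25,0.55,0,0,0,0,0,15,0.55,0,0,0,0,0,0,0.55])

```text
clock: 3.2
position: [0.4587, 0.0698, 0.0116]
ee_rot: [0.0, 0.994, -0.107, 0.0]
contact_force: [0.2, -0.4, -0.8]
width: 0.0469
```

Run:
```python
from h import *
plan(-172,-60,8,90)
```

```text
now S [-171. -122.] z 11.6 t 3.2 F [ 0.25 -0.36 -0.75] w 0.046948551311397024
rot [ 0.01 -0.01 -0.21] shift [62.  -1.   3.6]
```

Now push 56 mm in +y (TCP to about −66), slowly.

Emit:
drive_tool(targets=[0,0,0,7,0,2,0.55,0,0,0,7,0,0,0.55,0,0,0,6,0,0,0.55,0,0,0,6,0,0,0.55,0,0,0,6,0,0,0.55,0,0,0,6,0,0,0.55,0,0,0,6,0,0,0.55,0,0,0,6,0,0,0.55,0,0,0,6,0,0,0.55,0,0,0,0,0,0,0.55])

```text
clock: 4.45
position: [0.5141, 0.0585, 0.0094]
ee_rot: [0.0, 0.994, -0.106, 0.001]
contact_force: [0.9, -0.2, 0.2]
width: 0.0466
```

Run:
```python
from h import *
plan(-172,-55,8,90)
s,p,R=tool();i=get_image("wrist")[:,:,::-1];cv2.imwrite("pics/w2.png",i)
np.savez("pics/w2.npz",p=p,R=R)
```

```text
now S [-171.6  -65.5] z 9.4 t 4.45 F [ 0.87 -0.17  0.17] w 0.04662439048963963
rot [ 0.   -0.1  -0.12] shift [10.5 -0.4  1.4]
```

View pics/w2.png

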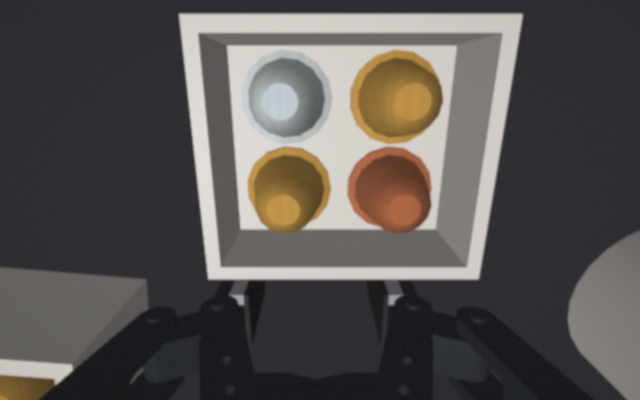

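The caddy is square to the fingers, with rim corners at (180,14), (522,14), (480,279) and (207,279). Measuring it.

```bash
cat > m.py <<'E'
from h import *
import sys
def fit(f,uv):
    d=np.load(f);M=wM(d["p"],d["R"]);k=toS(p2w("wrist",uv,.04,M))
    m=k.mean(0);print("corners",k.round(1).tolist(),"mean",m.round(1))
    e=[np.linalg.norm(k[i]-k[(i+1)%4]).round(1) for i in range(4)];print("edges",e)
    for i in range(4):
        v=k[(i+1)%4]-k[i];print(np.degrees(np.arctan2(v[1],v[0])).round(2),end=" ")
    print()
E
python3 - <<'E'
from m import *
fit("pics/w2.npz",[(180,14),(522,14),(480,279),(207,279)])
E
```

```text
corners [[-209.5, 33.0], [-109.8, 32.9], [-109.1, -55.2], [-210.3, -55.0]] mean [-159.7  -11.1]
edges [np.float64(99.7), np.float64(88.1), np.float64(101.2), np.float64(88.0)]
-0.06 -89.59 179.92 89.47
```

Emit:
drive_tool(targets=[0,0,0,4,0,0,0.55,0,0,0,4,0,0,0.55,0,0,0,3,0,0,0.55,0,0,0,0,0,0,0.55])

```text
clock: 5.0
position: [0.5244, 0.0564, 0.0093]
ee_rot: [0.0, 0.994, -0.106, 0.001]
contact_force: [-0.5, -0.2, -0.5]
width: 0.0464
```

Run:
```python
from h import *
plan(-172,-55,8,90)
s,p,R=tool();i=get_image("wrist")[:,:,::-1];cv2.imwrite("pics/w3.png",i)
np.savez("pics/w3.npz",p=p,R=R)
```

```text
now S [-171.6  -55. ] z 9.3 t 5.0 F [-0.54 -0.16 -0.54] w 0.04639475749262368
rot [-0.   -0.07 -0.11] shift [ 0.  -0.4  1.3]
```

View pics/w3.png

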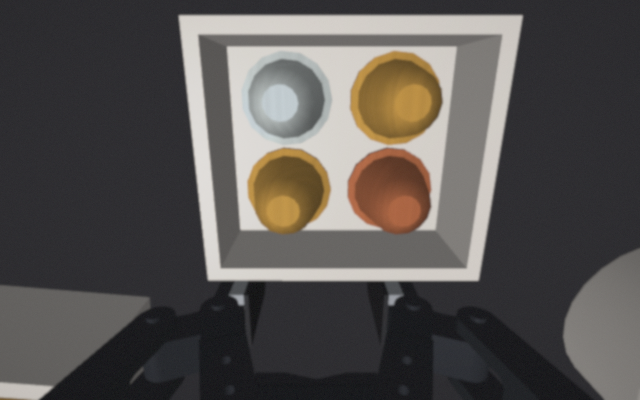

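Emit:
drive_tool(targets=[0,0,0,-15,0,0,0.55,0,0,0,-8,0,-30,0.55,0,0,0,0,0,-45,0.55,0,0,0,0,0,-40,0.55])

```text
clock: 5.55
position: [0.5, 0.0616, 0.1255]
ee_rot: [0.0, 0.994, -0.106, -0.0]
contact_force: [0.6, 0.8, 0.6]
width: 0.0467
```

Emit:
drive_tool(targets=[0,0,-9,0,0,0,0.55,0,0,-9,0,0,0,0.55,0,0,-9,0,0,0,0.55,0,0,-9,0,0,0,0.55,0,0,-9,0,0,0,0.55,0,0,-9,0,0,0,0.55,0,0,-9,0,0,0,0.55,0,0,-9,0,0,0,0.55,0,0,-9,0,0,0,0.55,0,0,-9,0,0,0,0.55,0,0,0,0,0,0,0.55])

```text
clock: 6.92
position: [0.5001, 0.0616, 0.1242]
ee_rot: [-0.0, 0.779, 0.627, -0.0]
contact_force: [-0.6, -0.5, -0.3]
width: 0.0468
```

Run:
```python
from h import *
plan(-235,0,8,180)
```

```text
now S [-171.6  -79.8] z 124.2 t 6.925 F [-0.61 -0.51 -0.32] w 0.046794898572924744
rot [-0.02  0.01 -0.2 ] shift [ 63.4  79.8 116.2]
```

Emit:
drive_tool(targets=[0,0,-0.2,30,40,0,0.55,0,0,0,33.5,40,0,0.55,0,0,0,0,0,0,0.55])

```text
clock: 7.3
position: [0.5956, 0.1082, 0.1239]
ee_rot: [0.001, 0.778, 0.629, 0.001]
contact_force: [-0.1, 0.7, -0.7]
width: 0.047
```

Run:
```python
from h import *
plan(-235,0,8,180)
s,p,R=tool();i=get_image("wrist")[:,:,::-1];cv2.imwrite("pics/w4.png",i)
np.savez("pics/w4.npz",p=p,R=R)
```

```text
now S [-237.2    3.7] z 123.9 t 7.3 F [-0.1   0.67 -0.66] w 0.046961979683860004
rot [ 0.14 -0.07  0.03] shift [ -2.2  -3.7 115.9]
```

View pics/w4.png

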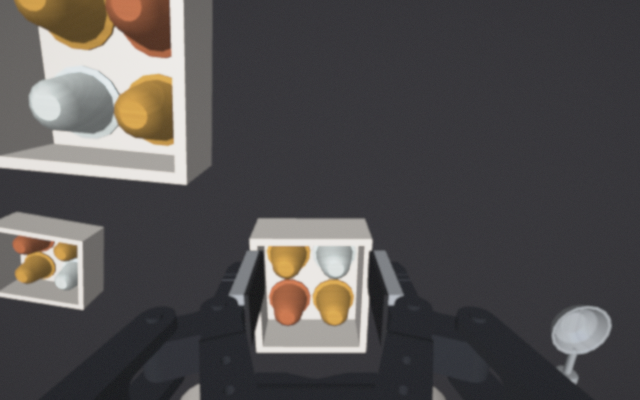

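Emit:
drive_tool(targets=[0,0,0,0,0,0,0.55,0,0,0,0,0,35,0.55,0,0,0,0,0,35,0.55,0,0,0,0,0,30,0.55,0,0,0,0,0,15,0.55,0,0,0,0,0,0,0.55])

```text
clock: 8.1
position: [0.5914, 0.1063, 0.0088]
ee_rot: [-0.001, 0.777, 0.629, -0.001]
contact_force: [0.6, 0.4, 0.0]
width: 0.0473
```

Run:
```python
from h import *
plan(-222,0,8,180)
s,p,R=tool();i=get_image("wrist")[:,:,::-1];cv2.imwrite("pics/w5.png",i)
np.savez("pics/w5.npz",p=p,R=R)
```

```text
now S [-2.345e+02  1.000e-01] z 8.8 t 8.1 F [0.55 0.38 0.02] w 0.04727322217333903
rot [-0.12  0.04  0.05] shift [-12.5  -0.1   0.8]
```

View pics/w5.png

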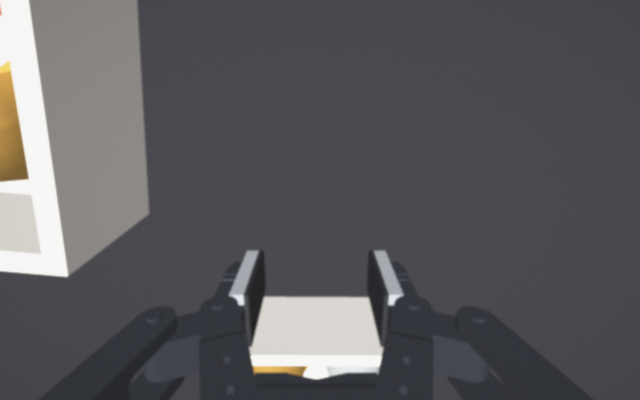

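Emit:
drive_tool(targets=[0,0,0,-5,0,0,0.55,0,0,0,-5,0,0,0.55,0,0,0,-5,0,0,0.55,0,0,0,-6,0,0,0.55,0,0,0,-8,0,0,0.55,0,0,0,-8,0,0,0.55,0,0,0,-8,0,0,0.55,0,0,0,-8,0,0,0.55,0,0,0,-8,0,0,0.55,0,0,0,-5,0,0,0.55,0,0,0,-3,0,0,0.55,0,0,0,0,0,0,0.55])

```text
clock: 9.65
position: [0.5779, 0.0386, 0.0091]
ee_rot: [0.0, 0.777, 0.629, -0.001]
contact_force: [0.8, 0.7, -0.3]
width: 0.0472
```

Run:
```python
from h import *
plan(-165,0,8,180)
s,p,R=tool();i=get_image("wrist")[:,:,::-1];cv2.imwrite("pics/w6.png",i)
np.savez("pics/w6.npz",p=p,R=R)
t=get_image("top")[:,:,::-1];cv2.imwrite("pics/t6f.png",t)
cv2.imwrite("pics/t6.png",cv2.resize(t[170:290,280:440],None,fx=5,fy=5,interpolation=cv2.INTER_CUBIC))
```

```text
now S [-165.5    1. ] z 9.1 t 9.65 F [ 0.81  0.65 -0.25] w 0.047229632192794094
rot [-0.04  0.06  0.11] shift [-0.5 -1.   1.1]
```

View pics/t6.png

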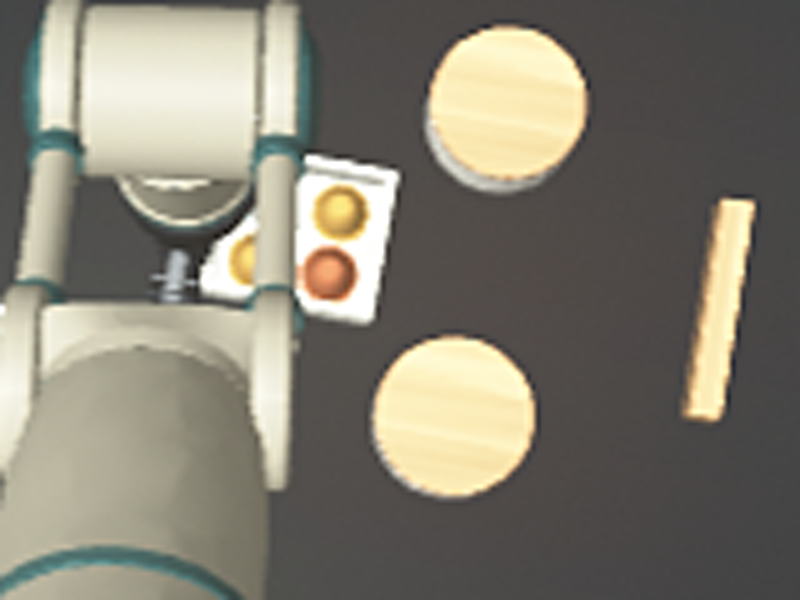

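View pics/w6.png

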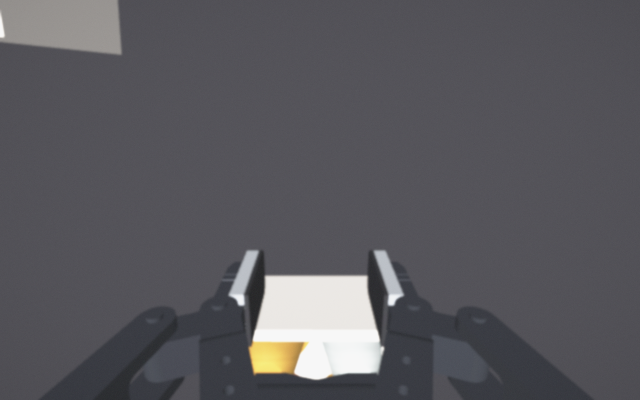

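The caddy front edge runs (400,172)–(375,322) in the crop, jars at (508,102) and (454,416). Checking its y and yaw against the station in the same image.

Run:
```python
from h import *
np.set_printoptions(precision=1,suppress=True)
a=lambda L:(np.array(L)+.5)/5-.5+np.array((280,170))
print("front corners",toS(p2w("top",a([(400,172),(376,323)]),.04)))
print("right side (-y) along",toS(p2w("top",a([(205,285),(376,323)]),.04)), "top edge",toS(p2w("top",a([(305,157),(400,172)]),.04)))
print("jars",toS(p2w("top",a([(508,102),(454,416)]),.056)))
print("rail",toS(p2w("top",a([(722,199),(756,202),(718,421),(683,417)]),.03)))
```

```text
front corners [[-54.2  43.8]
 [-52.2 -46.2]]
right side (-y) along [[-153.8  -42.7]
 [ -52.2  -46.2]] top edge [[-110.4   42.3]
 [ -54.2   43.8]]
jars [[ -0.1  93.1]
 [  0.5 -92.1]]
rail [[134.6  64.5]
 [154.4  66.4]
 [152.4 -64.5]
 [132.2 -65.9]]
```

Emit:
drive_tool(targets=[0,0,0,-4,0,0,0.55,0,0,0,-8,0,0,0.55,0,0,0,-8,0,0,0.55,0,0,0,-8,0,0,0.55,0,0,0,-8,0,0,0.55,0,0,0,-8,0,0,0.55,0,0,0,-8,0,0,0.55,0,0,0,-6,0,0,0.55,0,0,0,-4,0,0,0.55,0,0,0,0,0,0,0.55])

```text
clock: 11.0
position: [0.5654, -0.0219, 0.0093]
ee_rot: [0.0, 0.777, 0.629, -0.0]
contact_force: [-0.2, -0.1, -0.3]
width: 0.047
```

Run:
```python
from h import *
plan(-103,0,8,180)
t=get_image("top")[:,:,::-1];cv2.imwrite("pics/t7f.png",t)
cv2.imwrite("pics/t7.png",cv2.resize(t[170:290,280:440],None,fx=5,fy=5,interpolation=cv2.INTER_CUBIC))
```

```text
now S [-103.7    1.5] z 9.3 t 11.0 F [-0.17 -0.14 -0.33] w 0.04703023666282602
rot [0.01 0.03 0.09] shift [-0.7 -1.5  1.3]
```

View pics/t7.png

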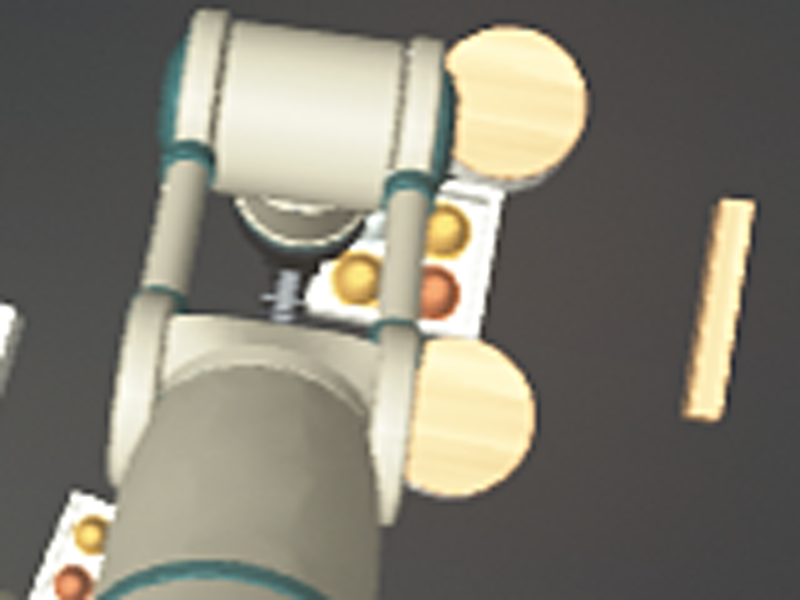

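The caddy's front is between the jars, with no contact force. Continuing.

Emit:
drive_tool(targets=[0,0,0,-4,0,0,0.55,0,0,0,-7,0,0,0.55,0,0,0,-7,0,0,0.55,0,0,0,-7,0,0,0.55,0,0,0,-7,0,0,0.55,0,0,0,-7,0,0,0.55,0,0,0,-7,0,0,0.55,0,0,0,-6,0,0,0.55,0,0,0,-4,0,0,0.55,0,0,0,0,0,0,0.55])

```text
clock: 12.3
position: [0.5534, -0.0769, 0.0091]
ee_rot: [0.0, 0.777, 0.629, -0.0]
contact_force: [0.7, 0.2, -0.3]
width: 0.0469
```

Run:
```python
from h import *
plan(24,0,8,180)
t=get_image("top")[:,:,::-1];cv2.imwrite("pics/t8f.png",t)
cv2.imwrite("pics/t8.png",cv2.resize(t[170:290,280:440],None,fx=5,fy=5,interpolation=cv2.INTER_CUBIC))
```

```text
now S [-47.4   1.3] z 9.1 t 12.3 F [ 0.7   0.23 -0.32] w 0.046935690967875546
rot [-0.02  0.05  0.1 ] shift [-71.4  -1.3   1.1]
```

View pics/t8.png

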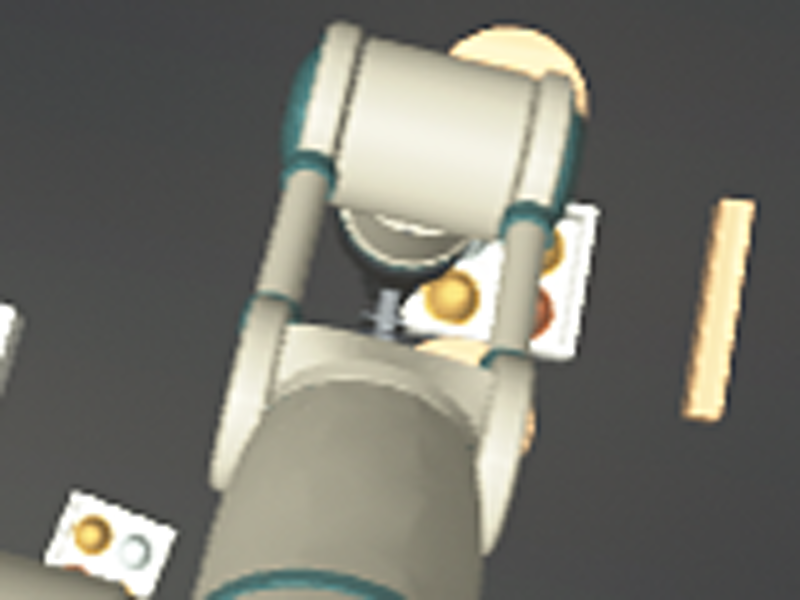

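Emit:
drive_tool(targets=[0,0,0,-4,0,0,0.55,0,0,0,-7,0,0,0.55,0,0,0,-7,0,0,0.55,0,0,0,-7,0,0,0.55,0,0,0,-7,0,0,0.55,0,0,0,-7,0,0,0.55,0,0,0,-7,0,0,0.55,0,0,0,-7,0,0,0.55,0,0,0,-6,0,0,0.55,0,0,0,-3,0,0,0.55,0,0,0,0,0,0,0.55])

```text
clock: 13.72
position: [0.541, -0.1374, 0.0096]
ee_rot: [0.0, 0.777, 0.629, -0.0]
contact_force: [-0.6, 1.8, 3.7]
width: 0.0471
```

Emit:
drive_tool(targets=[0,0,0,-2,0,0,0.55,0,0,0,-2,0,0,0.55,0,0,0,-1,0,0,0.55,0,0,0,0,0,0,0.55])

```text
clock: 14.22
position: [0.5399, -0.142, 0.0092]
ee_rot: [0.0, 0.777, 0.629, -0.0]
contact_force: [0.6, 2.4, 3.0]
width: 0.0472
```

Run:
```python
from h import *
plan(24.5,0,8,180)
t=get_image("top")[:,:,::-1];cv2.imwrite("pics/t9f.png",t)
cv2.imwrite("pics/t9.png",cv2.resize(t[170:290,300:460],None,fx=5,fy=5,interpolation=cv2.INTER_CUBIC))
```

```text
now S [19.1  1.7] z 9.2 t 14.225 F [0.55 2.35 3.01] w 0.047212895602236946
rot [0.01 0.02 0.09] shift [-5.4 -1.7  1.2]
```

View pics/t9.png

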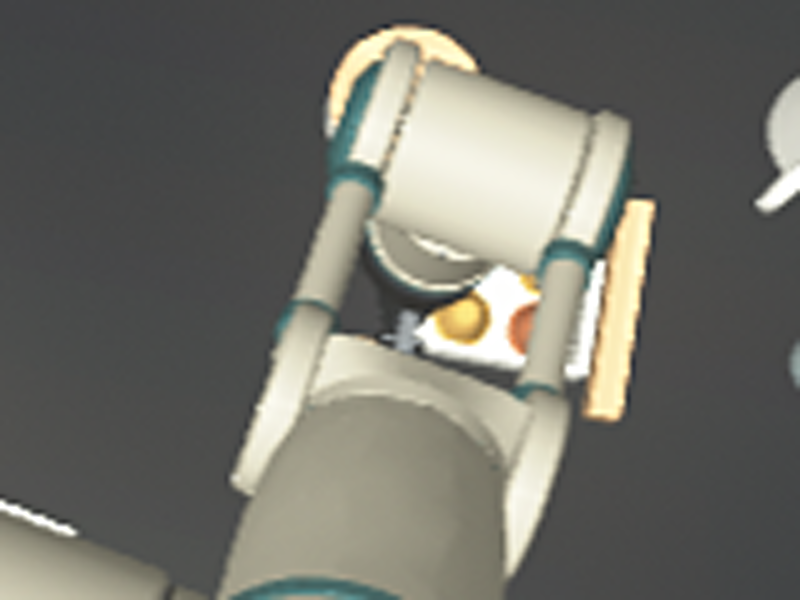

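Emit:
drive_tool(targets=[0,0,0,-1.5,0,0,0.55,0,0,0,-1.5,0,0,0.55,0,0,0,0,0,0,0.55])

```text
clock: 14.65
position: [0.5391, -0.1451, 0.0091]
ee_rot: [0.0, 0.777, 0.629, -0.0]
contact_force: [-0.0, 2.1, 1.9]
width: 0.0465
```

Emit:
drive_tool(targets=[0,0,0,-1,0,0,0.55,0,0,0,-1,0,0,0.55,0,0,0,0,0,0,0.55])

```text
clock: 15.02
position: [0.5386, -0.1469, 0.0091]
ee_rot: [0.0, 0.777, 0.629, -0.0]
contact_force: [0.1, 0.7, 0.6]
width: 0.0466
```

Run:
```python
from h import *
plan(24.5,0,8,180)
t=get_image("scene")[:,:,::-1]
cv2.imwrite("pics/s10.png",cv2.resize(t[180:300,220:380],None,fx=5,fy=5,interpolation=cv2.INTER_CUBIC))
s,p,R=tool();i=get_image("wrist")[:,:,::-1];cv2.imwrite("pics/w10.png",i)
```

```text
now S [24.1  1.5] z 9.1 t 15.025 F [0.1  0.74 0.65] w 0.04663983486708486
rot [-0.01  0.02  0.1 ] shift [-0.4 -1.5  1.1]
```

View pics/s10.png

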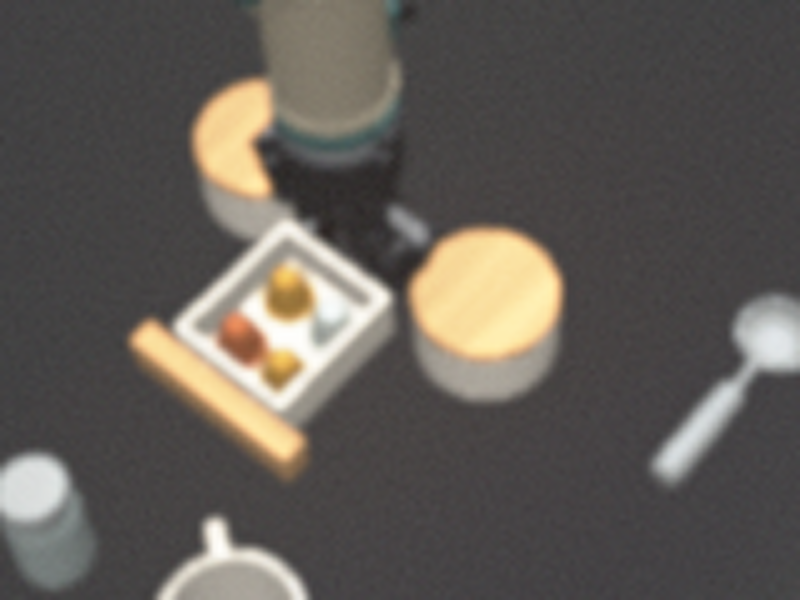

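View pics/w10.png

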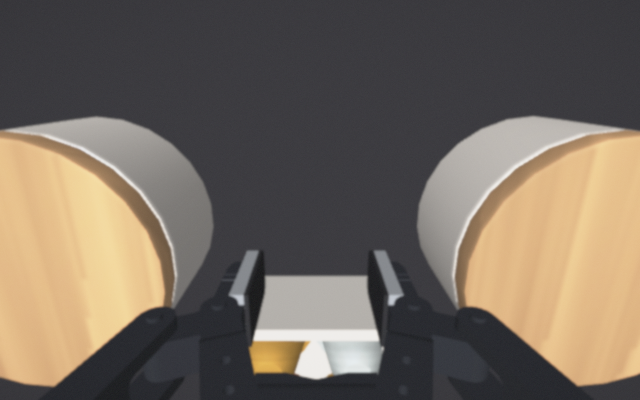

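Emit:
drive_tool(targets=[0,0,0,-1,0,0,0.55,0,0,0,-1,0,0,0.55,0,0,0,0,0,0,0.55])

```text
clock: 15.5
position: [0.5382, -0.1488, 0.0092]
ee_rot: [0.0, 0.777, 0.629, -0.0]
contact_force: [0.2, 1.0, -0.3]
width: 0.0469
```

Emit:
drive_tool(targets=[0,0,0,-1,0,0,0.55,0,0,0,0,0,0,0.55])

```text
clock: 15.75
position: [0.5381, -0.1489, 0.0093]
ee_rot: [-0.0, 0.777, 0.629, 0.0]
contact_force: [0.7, 4.9, 0.3]
width: 0.0467
```

Emit:
drive_tool(targets=[0,0,0,-1,0,0,0.55,0,0,0,0,0,0,0.55])

```text
clock: 16.0
position: [0.5381, -0.1489, 0.0093]
ee_rot: [-0.001, 0.777, 0.629, 0.001]
contact_force: [2.5, 8.2, -0.2]
width: 0.0471
```

The caddy has met the rail: force is rising with no motion. One more small press to seat it, then back off.

Emit:
drive_tool(targets=[0,0,0,-1.5,0,0,0.55,0,0,0,0,0,0,0.55,0,0,0,0,0,0,0.55])

```text
clock: 16.38
position: [0.5381, -0.1489, 0.0093]
ee_rot: [-0.002, 0.778, 0.629, 0.002]
contact_force: [3.6, 12.2, 1.7]
width: 0.047
```

Emit:
drive_tool(targets=[0,0,0,3,0,0,0.55,0,0,0,6,0,0,0.55,0,0,0,12,0,0,0.55,0,0,0,0,0,-15,0.55,0,0,0,0,0,-40,0.55,0,0,0,0,0,-50,0.55,0,0,0,40,0,-40,0.55,0,0,0,55,0,0,0.55,0,0,0,55,0,0,0.55,0,0,0,55,0,0,0.55,0,0,0,0,0,0,0.55,0,0,0,0,0,0,0.55])

```text
clock: 17.88
position: [0.5846, 0.0689, 0.1548]
ee_rot: [0.0, 0.777, 0.63, -0.0]
contact_force: [0.1, -0.6, 0.6]
width: 0.0474
```

Run:
```python
from h import *
plan(24.5,0,8,180)
t=get_image("top")[:,:,::-1];cv2.imwrite("pics/t11f.png",t)
cv2.imwrite("pics/t11.png",cv2.resize(t[170:290,340:500],None,fx=5,fy=5,interpolation=cv2.INTER_CUBIC))
cv2.imwrite("pics/t11z.png",cv2.resize(t[200:260,375:440],None,fx=10,fy=10,interpolation=cv2.INTER_CUBIC))
t=get_image("scene")[:,:,::-1];cv2.imwrite("pics/s11.png",t)
```

```text
now S [-196.5    1.2] z 154.8 t 17.875 F [ 0.09 -0.58  0.64] w 0.047388667596971086
rot [0.04 0.04 0.15] shift [-221.    -1.2  146.8]
```

View pics/t11.png

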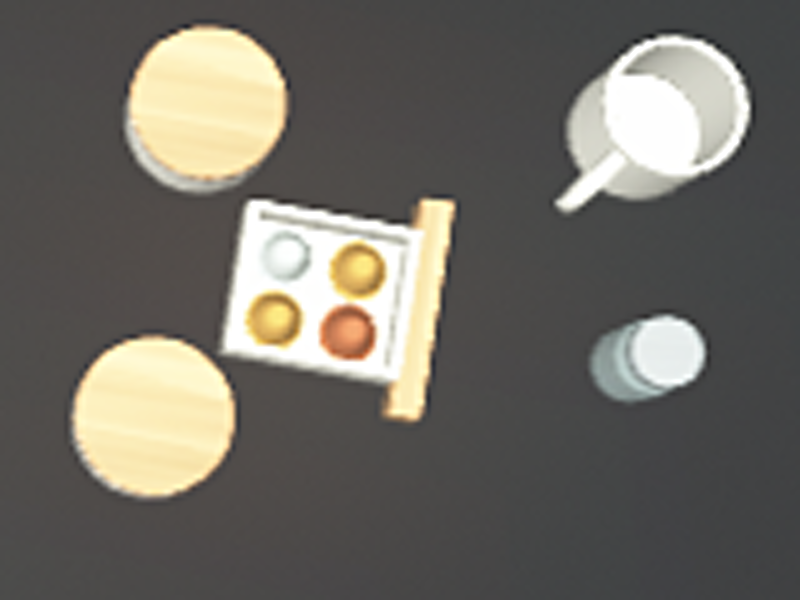

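View pics/t11z.png

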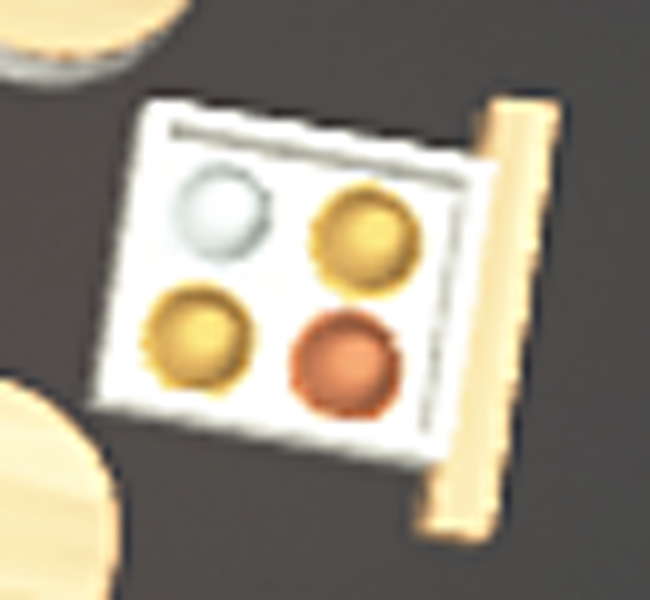

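View pics/s11.png

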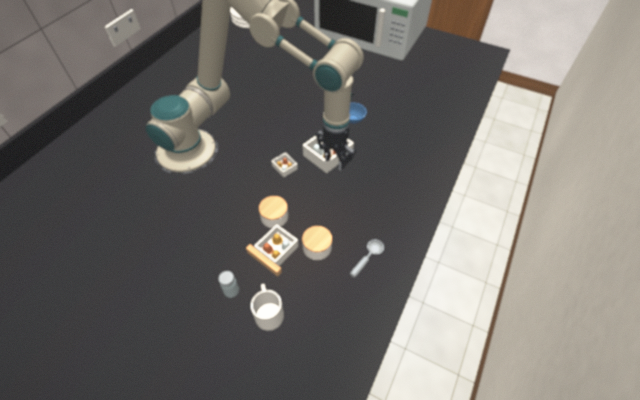

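The caddy sits against the rail and clear of the jars. Measuring its yaw and centre from corners (140,98), (492,165), (442,465), (95,403) in the 10x crop.

Run:
```python
from h import *
np.set_printoptions(precision=1,suppress=True)
a=lambda L:(np.array(L)+.5)/10-.5+np.array((375,200))
k=toS(p2w("top",a([(140,98),(492,163),(440,468),(95,403)]),.04));print(k,k.mean(0))
for i in range(4):
    v=k[(i+1)%4]-k[i];print(np.linalg.norm(v),np.degrees(np.arctan2(v[1],v[0])))
r=toS(p2w("top",a([(490,97),(562,104),(490,542),(418,533)]),.03));print(r)
# yaw via minAreaRect on white
t=cv2.imread("pics/t11f.png");c=t[200:260,375:440]
# wrist of bystanders vs start
A=cv2.imread("pics/top0.png").astype(int);B=t.astype(int)
for n,(u,v,w) in dict(mug=(470,193,22),shaker=(470,242,14),bowl=(179,246,20),spoon=(368,143,28)).items():
    print(n,abs(A[v-w:v+w,u-w:u+w]-B[v-w:v+w,u-w:u+w]).mean().round(2),abs(A[v-w:v+w,u-w:u+w]-B[v-w:v+w,u-w:u+w]).max())
```

```text
[[ 31.6  43.7]
 [135.3  43.7]
 [134.4 -46.8]
 [ 33.7 -46.7]] [83.8 -1.5]
103.68567595325536 -0.02286263594377342
90.50250696999986 -90.6009956234729
100.64641379631449 179.927337463506
90.43541641804939 91.32427220355247
[[133.2  64.7]
 [154.3  66.5]
 [153.4 -64.1]
 [132.6 -65.4]]
mug 1.13 5
shaker 1.6 5
bowl 0.77 3
spoon 1.93 6
```

```bash
python3 -c "
from rig import *
print(sign_off())"
```

```text
the job is handed in; nothing more can be done
None
```

The middle-sized white caddy is home: it went through the gap and now sits flush against the stop rail. I handed the job in at about 18 s on the clock.

- **How it was pushed:** I first squared and centred the caddy with a two-finger push on its side. I then pushed it straight from behind through the gap, with almost no force and no sign of touching the jars. At the rail I pressed to about 12 N, and the fingers stopped moving. It was only ever pushed, never gripped. Then I backed the fingers off and up, clear of everything.
- **Final position:** The last top view puts the caddy's centre at about x = +84 mm, y = −1.5 mm, against a target of +85 and 0. It is parallel to the rail within about 1°. The small y offset is within the roughly 2 mm accuracy of the camera.
- **Other objects:** The mug, shaker, bowl and spoon look the same as in the first picture, with only noise-level differences.
- **Small disagreements:** The wrist and top cameras differed by about 2–4 mm on the caddy's starting position. A brief upward force of about 3–4 N showed up just before the rail. It faded on its own and I did not find the cause.

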